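# Prime the square tester's pump

## Robot

A 6-joint arm with a two-finger parallel gripper is mounted at the origin on the work surface. World frame = base frame: x ahead of the robot, y to its left, z up, the work surface at z = 0. Lengths are in m, angles in rad, forces in N, time in s.
With the tool pointing down it reaches from about 0.25 to 0.8 m from the base axis. Payload 8.5 kg.
Tool frame: the origin (TCP) lies between the finger pads; the fingertips stand tips_ahead ahead of it and the grasp point (between the pads) lies 2 mm behind it (tips_ahead is the distance from the TCP to the fingertips, in m); z points along the fingers, y is the line along which they close (so a half turn about z gives the same grasp; the last joint's range is limited). The gripper opens to 85 mm and grips with 20 to 120 N. Pads are 22 mm wide; open, the fingers measure 114 mm over their backs; the gripper's body (76 mm by 85 mm) begins 54 mm behind the grasp point. The pads swing forward as they close: fully open they stand 13 mm farther back than shut.
Start: joints at [-1.246, 0.238, -0.013, 1.319, 0, 1.571], TCP at [0.168, -0.498, 0.248] pointing down, gripper open.
Joint ranges: [-2.66, 2.66], [-1.03, 1.9], [-1.14, 1.46], [-1.82, 2.27], [-1.45, 1.34], [-3.14, 3.14]. Speed limits (rad/s): [2.22, 2.22, 2.79, 3.14, 3.14, 3.14].

## Interface

Orientations are given as a unit quaternion [x, y, z, w].
In Python, from workcell import state, snapshot, sign_off, tips_ahead gives the robot as it stands. The module is installed in compiled form; this text tells all that it offers.
- The arm moves only by the tool move_arm, never from a script. Its arguments are lists of equal length, an entry for each row: "offset": the shift along the tool's x, y, z in cm, a list of three; "yaw": the turn about the tool's z in degrees. In form: {"offset": [[dx, dy, dz], ...], "yaw": [yaw, ...]}. A call has exactly 10 rows; each row shifts and turns the commanded pose from where the row before left it, along the tool's axes as they then stand; what a row does not reach is not made up. A row lasts 1/10 s, in which the tool goes at most 50 mm and 8.59 degrees, less where a joint would pass 70% of its speed; a pose out of reach is approached as far as the arm can. A call is refused whole if a number of a shift passes 5 or a number of a turn 8.59, either way. A call with a gripper value outside its range is refused whole. "jaw" is the finger opening in cm, from 0 to 8.54, set as the call begins (left out, the last holds). The fingers move at their own pace and stop on an object; the grip force is fixed at half the most. Time passes only in rows, so rows that do not move let the fingers close, or fill a call up. It gives the time, the measured TCP pose, the force, the opening and the grip force at its end, in the units of the state.
- state(): the state, without advancing time (a new reading comes with each control period).
- snapshot(name): name is "scene" or "top" or "wrist"; returns a dict with "img" (400x640x3 uint8, blue, green, red), "depth" (400x640 float32, m along the optical axis (not along the pixel's ray), 0 where there is no reading), "fx", "fy", "cx", "cy" (pixels), "D" ([k1, k2, p1, p2, k3] as OpenCV has them; the pictures are not rectified), "R" (3x3) and "t" (3): a world point X has camera coordinates R X + t. Camera axes: x right, y down, z forward; pixel columns grow to the right and rows downward; lengths in m; the calibration is good to about 2 mm. A picture is of the moment at which its call begins.
- sign_off(): hands the job in; it is judged then, once.
The state is a dict: "t": time; "joint_positions": joint angles; "joint_velocities": joint speeds; "joint_torque": joint torques, N m; "eef_pos": TCP position; "tcp_rot": TCP orientation; "ft_force": force on the tool from outside, world axes, zero at the start; "torque": the same for the moment, N m; "finger_gap": opening from 0.0 (shut) to 1.0 (fully open); "finger_force": force on a finger pad.
Only numpy, scipy, OpenCV 4.12 (cv2) and the standard library are available. Lean on these libraries where they do the work, as an engineer would, in place of code of your own. Each camera call takes 0.05 s, during which the arm holds its last target. There are 200 camera calls.

## Task

Prime the pump of the square tester bottle in the tray: with the fingertips, gently press its pump head all the way down and let it rise fully, clear of your fingers, and do this at least twice. Leave the bottle standing in its place without lifting, tipping or shoving it, leave the other pumps unpressed and everything else where it stands, and withdraw.

Things in the scene. Friction and masses are not known exactly. Their poses are not given: they have to be found in the camera images.
- square_bottle: The square pump bottle, the one to work: black, square body 56 x 56 mm and 100 mm high with a blank paper label, loose, about 0.36 kg. Its pump head sits on the bottle's axis; the head's top is 148 mm above the bottle's underside when up. Origin: centre of its underside, z up, its sides square to x and y.
- square_bottle_pump_top (a point): Centre of the flat round top (36 mm across) of the square bottle's aluminium pump head; moves down with it. The head is 18 mm high; its 11 mm wide spout reaches 45 mm from the axis towards the bottle's own -x. About 156 mm above the work surface when up. The axes turn with the bottle, z up.
- square_bottle_pump (a joint): Travel in m of this pump head: 0 fully up, 0.014 fully down. Sprung: about 1.3 N starts it, 6 N holds it fully down, and it rises by itself when let go.
- tray: Wooden tester tray, 250 x 410 mm, fixed to the counter, rim 22 mm high, floor 8 mm thick. The three pump bottles, a jar and a tube stand in it in any order, about 120 mm apart. Origin: centre of its underside; 410 mm side along its y.
- tall_bottle: Tall slim round pump bottle, to be left alone: black, 50 mm across, body 126 mm high, top of its pump head 174 mm above its underside, loose. Same kind of pump head. Origin: centre of its underside, z up.
- tall_bottle_pump (a joint): Travel in m of this pump head: 0 fully up, 0.014 fully down. Sprung: about 1.3 N starts it, 6 N holds it fully down, and it rises by itself when let go.
- squat_bottle: Squat broad round pump bottle, to be left alone: black, 80 mm across, body 82 mm high, top of its pump head 130 mm above its underside, loose. Same kind of pump head. Origin: centre of its underside, z up.
- squat_bottle_pump (a joint): Travel in m of this pump head: 0 fully up, 0.014 fully down. Sprung: about 1.3 N starts it, 6 N holds it fully down, and it rises by itself when let go.
- tray_jar: In the tray, a closed jar, black with an aluminium lid, 74 mm across, 62 mm high, loose, 0.22 kg. Origin: centre of its underside, z up.
- tube: In the tray, a black cream tube standing on its round aluminium cap (42 mm across): tapers to a flat crimped end 53 mm wide along its own y, 153 mm high, loose, 0.12 kg. Origin: centre of its underside, z up.
- low_jar: Lower of two jars stacked beside the tray, on the robot's left: a closed jar, black with an aluminium lid, 74 mm across, 62 mm high, loose, 0.22 kg. Origin: centre of its underside, z up.
- high_jar: Upper of the two stacked jars: a closed jar, black with an aluminium lid, 74 mm across, 62 mm high, loose, 0.22 kg. Origin: centre of its underside, z up.
- flask: Black round bottle with a plain cap, without pump, 48 mm across, 120 mm high, loose, standing to the right of the tray. Origin: centre of its underside, z up.
Not all that is in view belongs to the job. What is shaped like the low_jar but brown or green is not meant. What is shaped like the high_jar but yellow is not meant.

How it is judged:
On the way, in this order (a step that is already met when the one before it is completed fails the run):
1. The fingers press the square bottle's pump head down, by at least 9.5 mm of its 14 mm (value of joint square_bottle_pump above 0.0095 m and contact force between the fingers and square_bottle above 1 N), for 0.1 s.
2. The head is let go and rises to within 2 mm of the top (value of joint square_bottle_pump below 0.002 m and contact force between each of the arm, the fingers and square_bottle below 0.3 N), for 0.1 s.
3. The fingers press it down a second time, by at least 9.5 mm (all of step 1), for 0.1 s.
4. The head is let go and rises again to within 2 mm of the top (all of step 2), for 0.1 s.
At the end, for the whole second after the job is handed in: The square bottle's pump is up (within 2 mm), the bottle stands upright (within 0.1 rad), at rest and within 20 mm of where it began; the other pumps are up (within 2 mm), and every other loose thing stands upright (within 0.1 rad) within 15 mm of where it began (value of joint each of square_bottle_pump, tall_bottle_pump, squat_bottle_pump below 0.002 m and distance of square_bottle from where it was at the start of the episode below 0.02 m and angle between each of square_bottle, tall_bottle, squat_bottle, tray_jar, tube, low_jar, high_jar, flask's own z axis and vertical below 0.1 rad and linear speed of square_bottle below 0.02 m/s and distance of each of tall_bottle, squat_bottle, tray_jar, tube, low_jar, high_jar, flask from where it was at the start of the episode below 0.015 m); the robot touches nothing.
It fails at once if The square bottle is lifted by more than 12 mm (height (world z) of square_bottle above 0.02 m).
It fails at once if The square bottle is pushed more than 20 mm from its place, or tipped by more than 0.25 rad (distance of square_bottle from where it was at the start of the episode above 0.02 m or angle between square_bottle's own z axis and vertical above 0.25 rad).
It fails at once if The square bottle or its pump is pressed roughly, with more than 30 N (contact force between any of the fingers, the arm and square_bottle above 30 N).
It fails at once if The pump of another bottle is pressed by more than 4 mm (value of joint any of tall_bottle_pump, squat_bottle_pump above 0.004 m).
It fails at once if Any other loose thing is shifted by more than 15 mm or tipped by more than 0.25 rad (distance of any of tall_bottle, squat_bottle, tray_jar, tube, low_jar, high_jar, flask from where it was at the start of the episode above 0.015 m or angle between any of tall_bottle, squat_bottle, tray_jar, tube, low_jar, high_jar, flask's own z axis and vertical above 0.25 rad).
It also fails if it takes over 38 s, if anything falls off the work surface, if the arm or the gripper's body presses on something with over 40 N, if the wrist force passes 120 N, or if a joint passes its speed limit or range.

## Working session

There is one attempt and no reset: what is moved stays moved. The work goes in short steps, Python scripts to look and compute and a tool call to move; the robot and the scene stay as the last step left them, time stands still between calls to the robot, and variables do not carry over. Pictures are saved under pics/ and viewed, at most 10 in all, crops included, and the job is handed in when it is done.

Besides the shell and the picture viewer there is one more tool, called after ">>>" by a JSON object that holds its "op" and its "data", one argument or row to a line. move_arm: Moves the arm, as the interface text tells. Its arguments: {"type":"object","properties":{"offset":{"type":"array"},"yaw":{"type":"array"},"jaw":{"type":"number"}},"required":["offset","yaw"]}

```bash
mkdir -p pics; cat > h.py <<'E'
import numpy as np, cv2
from workcell import state, snapshot, sign_off, tips_ahead
def world(s,u,v,d=None,z=None):
    K=np.array([[s['fx'],0,s['cx']],[0,s['fy'],s['cy']],[0,0,1]])
    p=cv2.undistortPoints(np.array([[[u,v]]],float),K,np.array(s['D'],float))[0,0]
    r=np.array([p[0],p[1],1.]); R=np.array(s['R']); t=np.array(s['t'])
    if d is not None: return R.T@(r*d-t)
    c=-R.T@t; w=R.T@r
    return c+w*(z-c[2])/w[2]
E
python3 - <<'E'
from h import *
import pickle
S={n:snapshot(n) for n in ("scene","top")}
pickle.dump(S,open('s0.pkl','wb'))
for n in S: cv2.imwrite(f'pics/{n}0.png',S[n]['img'])
st=state(); print({k:np.round(st[k],3) for k in st}); print(tips_ahead if not callable(tips_ahead) else tips_ahead())
for n in S: print(n, -np.array(S[n]['R']).T@S[n]['t'])
E
```

```text
{'t': np.float64(0.1), 'joint_positions': array([-1.246,  0.239, -0.014,  1.319,  0.   ,  1.571]), 'joint_velocities': array([-0.001, -0.001,  0.002,  0.001,  0.   ,  0.001]), 'joint_torque': array([-2.0000e-03, -5.3972e+01,  3.4700e+01,  1.3000e-02, -0.0000e+00,
        0.0000e+00]), 'eef_pos': array([ 0.167, -0.497,  0.248]), 'tcp_rot': array([ 0.987,  0.162, -0.   , -0.001]), 'ft_force': array([-0.178,  0.751,  0.595]), 'torque': array([0.013, 0.002, 0.059]), 'finger_force': np.float64(0.0), 'finger_gap': np.float64(0.996)}
0.017
scene [1.61248733 0.7249086  1.03289176]
top [ 0.39375346 -0.00870659  1.17461448]
```

View pics/top0.png

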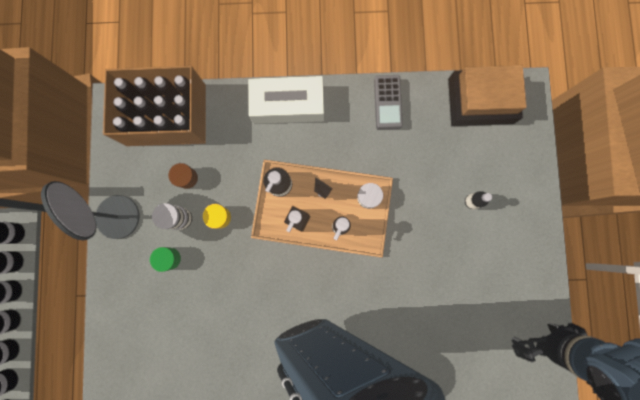

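View pics/scene0.png

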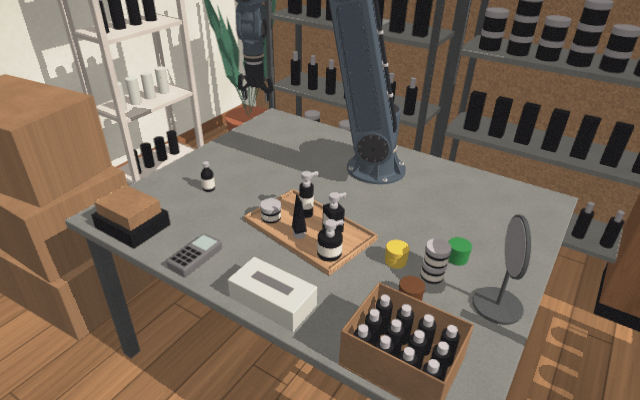

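The top view shows the tray with its pumps at about (273,180), (295,217) and (342,227). The one at (295,217) appears to have the square body. I'll zoom in and measure depth.

```bash
python3 - <<'E'
from h import *
import pickle
S=pickle.load(open('s0.pkl','rb')); s=S['top']
im=s['img'][150:265,240:410]; cv2.imwrite('pics/crop0.png',cv2.resize(im,None,fx=4.7,fy=4.7,interpolation=cv2.INTER_CUBIC))
d=s['depth']
pts={}
for v in range(150,265):
  for u in range(240,410):
    if d[v,u]>0: pts[u,v]=world(s,u,v,d=d[v,u])
H=np.zeros((400,640),np.float32)
for (u,v),p in pts.items(): H[v,u]=p[2]
for name,lo,hi in (("square",.147,.165),("tall",.172,.192),("squat",.13,.1463),("tube",.15,.171)):
    m=((H>lo)&(H<hi)).astype(np.uint8)
    n,l,st,c=cv2.connectedComponentsWithStats(m)
    for i in range(1,n):
        if st[i,4]>8:
            P=np.array([pts[u,v] for v,u in np.argwhere(l==i)])
            print(name,st[i],c[i].round(1),P.mean(0).round(4),P.max(0).round(3),P.min(0).round(3))
E
```

```text
square [315 178  17  12  47] [322.8 183.3] [ 0.5612 -0.0073  0.1584] [0.576 0.014 0.165] [ 0.546 -0.029  0.148]
square [286 210  16  22 172] [293.7 218.7] [0.4663 0.0752 0.1553] [0.49  0.097 0.161] [0.433 0.055 0.148]
tall [334 218  15  22 179] [340.9 226.2] [ 0.4411 -0.0522  0.1815] [ 0.463 -0.033  0.186] [ 0.408 -0.071  0.173]
squat [266 171  15  21 167] [273.  179.1] [0.5811 0.1325 0.137 ] [0.604 0.154 0.142] [0.548 0.112 0.13 ]
squat [315 180  15  12  29] [321.9 185.4] [ 0.5586 -0.0047  0.1387] [0.574 0.014 0.145] [ 0.543 -0.024  0.131]
squat [333 216  18  18  94] [341.  224.8] [ 0.447  -0.0544  0.1342] [ 0.472 -0.032  0.139] [ 0.424 -0.08   0.13 ]
tube [315 178  17  12  42] [322.5 183. ] [ 0.562  -0.0066  0.1595] [0.576 0.014 0.165] [ 0.546 -0.029  0.151]
tube [286 210  16  22 165] [293.7 218.5] [0.4669 0.075  0.1555] [0.49  0.097 0.161] [0.433 0.055 0.15 ]
```

View pics/crop0.png

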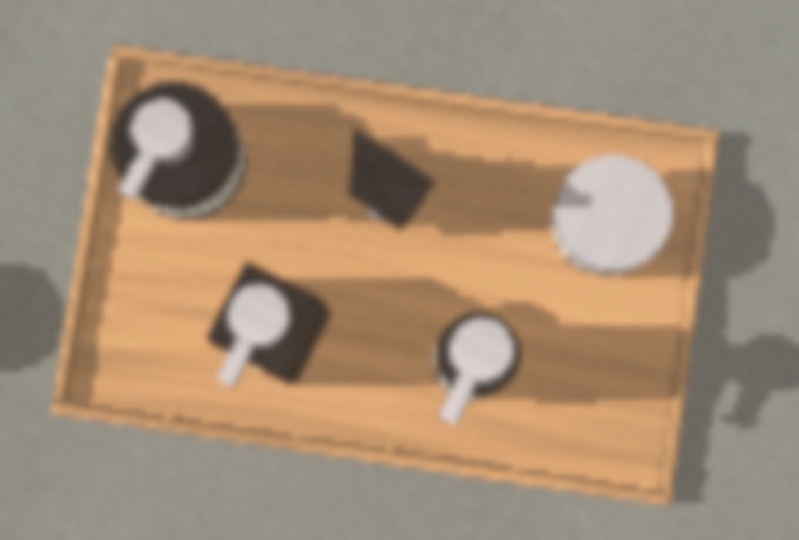

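The crop confirms it: the square body is at crop (268,322). Its head disc is centred near crop (258,315), which is full-image (294.9,217.0), with the spout pointing down-left. The tall bottle is to its right and the squat one is up-left. Next I fit the disc in both views.

View pics/scrop.png

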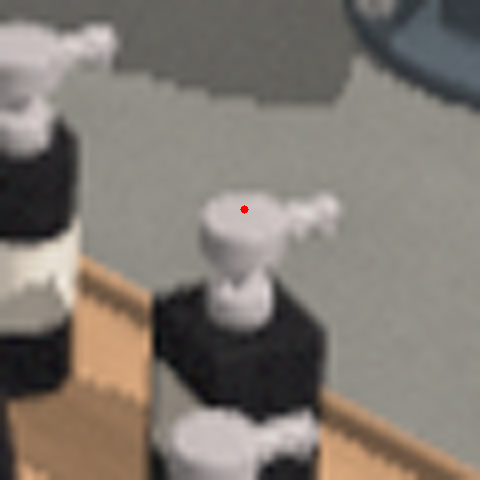

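>>> {"op": "move_arm", "data": {
  "offset": [
    [0, 0, 0],
    [0, 0, 0],
    [0, 0, 0],
    [0, 0, 0],
    [0, 0, 0],
    [0, 0, 0],
    [0, 0, 0],
    [0, 0, 0],
    [0, 0, 0],
    [0, 0, 0]
  ],
  "yaw": [-8, -8, -8, -8, -8, 0, 0, 0, 0, 0],
  "jaw": 0
}}

```text
t: 1.1
eef_pos: [0.1675, -0.4975, 0.2483]
tcp_rot: [0.872, 0.489, 0.0, -0.0]
ft_force: [0.6, 0.3, -0.5]
finger_gap: 0.0
finger_force: 0.0
```

The projected centre lands on the head's top in the scene crop at (244,209), so both views agree on (0.472, 0.073). I'm travelling there at height.

>>> {"op": "move_arm", "data": {
  "offset": [
    [1.5, -0.1, 0],
    [3, -0.2, 0],
    [3.5, -0.2, 0],
    [3.5, -0.2, 0],
    [3.5, -0.2, 0],
    [3.5, -0.2, 0],
    [3.5, -0.2, 0],
    [3.5, -0.2, 0],
    [3.5, -0.2, 0],
    [3.5, -0.2, 0]
  ],
  "yaw": [0, 0, 0, 0, 0, 0, 0, 0, 0, 0]
}}

```text
t: 2.1
eef_pos: [0.3207, -0.2082, 0.2484]
tcp_rot: [0.872, 0.489, 0.0, 0.0]
ft_force: [0.1, -0.6, -0.1]
finger_gap: 0.002
finger_force: 0.0
```

>>> {"op": "move_arm", "data": {
  "offset": [
    [3.5, -0.2, 0],
    [3.5, -0.2, 0],
    [3.5, -0.2, 0],
    [3.5, -0.2, 0],
    [3.5, -0.2, 0],
    [3.5, -0.2, 0],
    [3.5, -0.2, 0],
    [3, -0.2, 0],
    [2, -0.2, 0],
    [0, 0, 0]
  ],
  "yaw": [0, 0, 0, 0, 0, 0, 0, 0, 0, 0]
}}

```text
t: 3.1
eef_pos: [0.4591, 0.0533, 0.2481]
tcp_rot: [0.871, 0.491, 0.0, -0.0]
ft_force: [-0.3, 0.1, -0.1]
finger_gap: 0.0
finger_force: 0.0
```

```bash
python3 - <<'E'
from h import *
from scipy.spatial.transform import Rotation as Ro
st=state(); p=st['eef_pos']; R=Ro.from_quat(st['tcp_rot']).as_matrix()
print(p, st['joint_positions'].round(2), st['ft_force'], 'tool cm', R.T@(np.array([.472,.073,.156])-p)*100, R[:,2])
s=snapshot('wrist'); cv2.imwrite('pics/w1.png',s['img'])
E
```

```text
[0.45914738 0.05329743 0.24809099] [ 0.12  0.13 -0.15  1.29  0.    2.23] [-0.25754417  0.11035306 -0.05224064] tool cm [2.34685843 0.08009928 9.21016585] [-8.36171243e-05  5.96837851e-04 -9.99999818e-01]
```

View pics/w1.png

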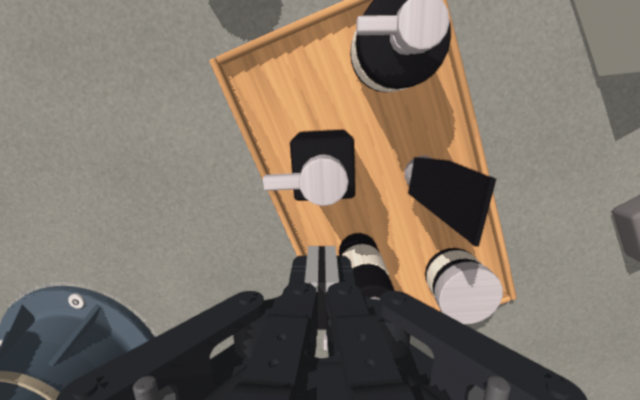

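The wrist view has the square bottle's head at (323,180), the shut fingertips at (322,250), and the way between them clear. I'm moving over the head and partway down.

>>> {"op": "move_arm", "data": {
  "offset": [
    [0.8, 0, 0],
    [0.8, 0.1, 0],
    [0.7, 0, 0],
    [0, 0, 0.5],
    [0, 0, 1],
    [0, 0, 1.5],
    [0, 0, 1.5],
    [0, 0, 0.8],
    [0, 0, 0],
    [0, 0, 0]
  ],
  "yaw": [0, 0, 0, 0, 0, 0, 0, 0, 0, 0]
}}

```text
t: 4.15
eef_pos: [0.4717, 0.07, 0.1954]
tcp_rot: [0.872, 0.489, -0.0, -0.0]
ft_force: [-0.1, 1.6, 0.1]
finger_gap: 0.001
finger_force: 0.0
```

```bash
python3 - <<'E'
from h import *
print(tips_ahead, state()['eef_pos'], state()['ft_force'])
s=snapshot('wrist'); cv2.imwrite('pics/w2.png',s['img'][120:400,160:480])
q=snapshot('scene'); cv2.imwrite('pics/sc2.png',cv2.resize(q['img'][140:230,280:390],None,fx=6,fy=6,interpolation=cv2.INTER_CUBIC))
E
```

```text
0.017 [0.47169056 0.06999398 0.19543606] [-0.08871738  1.62508987  0.08992416]
```

View pics/sc2.png

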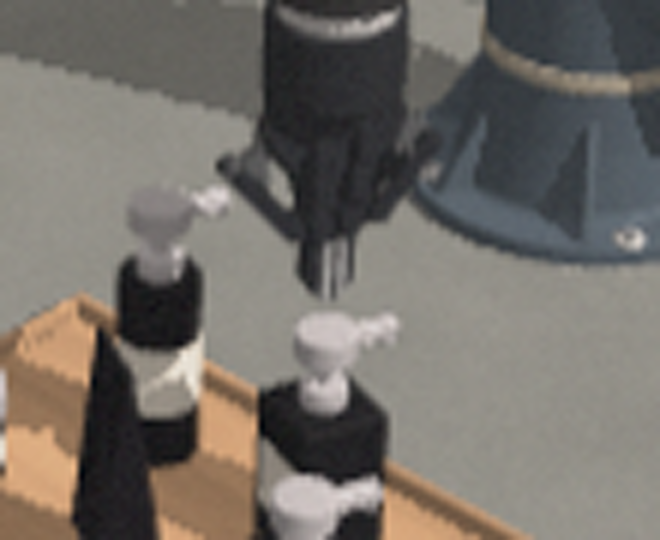

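The scene crop shows the tips at (330,298), about 20 mm above the head at (327,325), which matches tips_ahead = 17 mm. Next I correct 3 mm in y and descend until I'm near contact.

>>> {"op": "move_arm", "data": {
  "offset": [
    [0.3, -0.2, 0],
    [0, 0, 0.4],
    [0, 0, 0.5],
    [0, 0, 0.5],
    [0, 0, 0.5],
    [0, 0, 0.1],
    [0, 0, 0.1],
    [0, 0, 0.1],
    [0, 0, 0.1],
    [0, 0, 0]
  ],
  "yaw": [0, 0, 0, 0, 0, 0, 0, 0, 0, 0]
}}

```text
t: 5.25
eef_pos: [0.4717, 0.0737, 0.1724]
tcp_rot: [0.872, 0.489, 0.0, 0.0]
ft_force: [-0.1, 0.2, 1.8]
finger_gap: -0.001
finger_force: 0.7
```

>>> {"op": "move_arm", "data": {
  "offset": [
    [0, 0, 0.2],
    [0, 0, 0.2],
    [0, 0, 0.2],
    [0, 0, 0.1],
    [0, 0, 0.1],
    [0, 0, 0.1],
    [0, 0, 0.1],
    [0, 0, 0.1],
    [0, 0, 0],
    [0, 0, 0]
  ],
  "yaw": [0, 0, 0, 0, 0, 0, 0, 0, 0, 0]
}}

```text
t: 6.25
eef_pos: [0.4717, 0.0738, 0.1614]
tcp_rot: [0.872, 0.489, 0.0, 0.0]
ft_force: [-0.1, -0.2, 4.6]
finger_gap: 0.001
finger_force: 2.6
```

4.6 N on a 1.3–6 N spring puts the head about 10–11 mm down. I'll ease on to the stop.

>>> {"op": "move_arm", "data": {
  "offset": [
    [0, 0, 0.1],
    [0, 0, 0],
    [0, 0, 0.1],
    [0, 0, 0],
    [0, 0, 0],
    [0, 0, 0],
    [0, 0, 0],
    [0, 0, 0],
    [0, 0, 0],
    [0, 0, 0]
  ],
  "yaw": [0, 0, 0, 0, 0, 0, 0, 0, 0, 0]
}}

```text
t: 7.25
eef_pos: [0.4717, 0.0737, 0.1595]
tcp_rot: [0.872, 0.489, 0.0, 0.0]
ft_force: [-2.1, -0.2, 5.3]
finger_gap: 0.004
finger_force: 2.9
```

>>> {"op": "move_arm", "data": {
  "offset": [
    [0, 0, 0.1],
    [0, 0, 0],
    [0, 0, 0],
    [0, 0, -0.3],
    [0, 0, -0.5],
    [0, 0, -0.5],
    [0, 0, -0.7],
    [0, 0, -1],
    [0, 0, 0],
    [0, 0, 0]
  ],
  "yaw": [0, 0, 0, 0, 0, 0, 0, 0, 0, 0]
}}

```text
t: 8.25
eef_pos: [0.4716, 0.0738, 0.1885]
tcp_rot: [0.872, 0.489, 0.0, -0.0]
ft_force: [0.2, -0.5, -0.0]
finger_gap: 0.002
finger_force: 0.0
```

```bash
python3 - <<'E'
from h import *
print(state()['eef_pos'], state()['ft_force'])
q=snapshot('scene'); cv2.imwrite('pics/sc3.png',cv2.resize(q['img'][140:230,280:390],None,fx=6,fy=6,interpolation=cv2.INTER_CUBIC))
E
```

```text
[0.47164953 0.07376111 0.18848657] [ 0.15585357 -0.47782155 -0.02102664]
```

View pics/sc3.png

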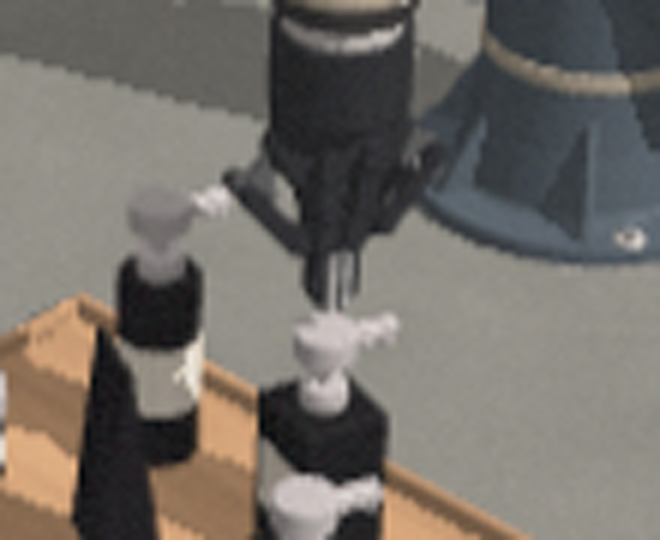

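The head is back up at (327,330), the tips at (335,308) are clear of it, and the bottle hasn't moved. Now the second press, again ending at TCP z of about 0.159.

>>> {"op": "move_arm", "data": {
  "offset": [
    [0, 0, 0.5],
    [0, 0, 0.5],
    [0, 0, 0.3],
    [0, 0, 0.2],
    [0, 0, 0.2],
    [0, 0, 0.2],
    [0, 0, 0.2],
    [0, 0, 0.2],
    [0, 0, 0.2],
    [0, 0, 0.2]
  ],
  "yaw": [0, 0, 0, 0, 0, 0, 0, 0, 0, 0]
}}

```text
t: 9.3
eef_pos: [0.4716, 0.0737, 0.1613]
tcp_rot: [0.872, 0.489, 0.0, -0.0]
ft_force: [-1.4, -1.0, 5.3]
finger_gap: -0.0
finger_force: 2.6
```

>>> {"op": "move_arm", "data": {
  "offset": [
    [0, 0, 0.1],
    [0, 0, 0.1],
    [0, 0, 0.1],
    [0, 0, 0],
    [0, 0, 0],
    [0, 0, 0],
    [0, 0, 0],
    [0, 0, 0],
    [0, 0, 0],
    [0, 0, 0]
  ],
  "yaw": [0, 0, 0, 0, 0, 0, 0, 0, 0, 0]
}}

```text
t: 10.3
eef_pos: [0.4718, 0.0738, 0.159]
tcp_rot: [0.872, 0.489, 0.001, 0.0]
ft_force: [-3.5, 0.1, 11.8]
finger_gap: 0.002
finger_force: 5.8
```

>>> {"op": "move_arm", "data": {
  "offset": [
    [0, 0, -0.3],
    [0, 0, -0.5],
    [0, 0, -0.5],
    [0, 0, -0.7],
    [0, 0, -1],
    [0, 0, -1.5],
    [0, 0, -1.5],
    [0, 0, -1.5],
    [0, 0, -1.5],
    [0, 0, 0]
  ],
  "yaw": [0, 0, 0, 0, 0, 0, 0, 0, 0, 0]
}}

```text
t: 11.3
eef_pos: [0.4726, 0.0739, 0.2504]
tcp_rot: [0.872, 0.489, 0.002, 0.001]
ft_force: [0.2, 0.3, -0.3]
finger_gap: 0.002
finger_force: 0.0
```

>>> {"op": "move_arm", "data": {
  "offset": [
    [-1, 0, 0],
    [-2, 0, 0],
    [-2.5, 0, 0],
    [-2.5, 0, 0],
    [-2.5, 0, 0],
    [-2.5, 0, 0],
    [-2.5, 0, 0],
    [-2, 0, 0],
    [-1, 0, 0],
    [0, 0, 0]
  ],
  "yaw": [0, 0, 0, 0, 0, 0, 0, 0, 0, 0]
}}

```text
t: 12.3
eef_pos: [0.3743, -0.0849, 0.2479]
tcp_rot: [0.873, 0.489, -0.0, -0.0]
ft_force: [0.4, 0.2, -0.0]
finger_gap: 0.001
finger_force: 0.0
```

```bash
python3 - <<'E'
from h import *
print(state()['t'],state()['eef_pos'], state()['ft_force'])
q=snapshot('scene'); cv2.imwrite('pics/sc4.png',cv2.resize(q['img'][130:290,180:480],None,fx=2.6,fy=2.6,interpolation=cv2.INTER_CUBIC))
E
```

```text
12.3 [ 0.37426977 -0.08491605  0.24790296] [ 0.40408461  0.23687119 -0.04889906]
```

View pics/sc4.png

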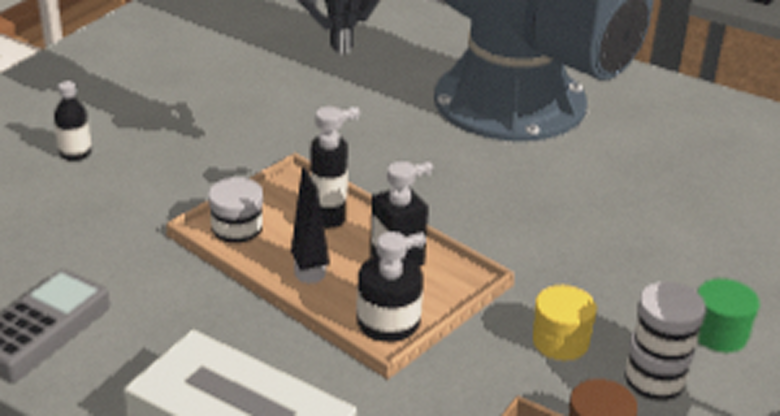

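The final view shows the square bottle upright at (400,215) with its pump up. The other items are standing as before, and the arm is clear at (343,40). The second press reached the stop at 11.8 N. Handing in.

```bash
python3 -c "
from workcell import sign_off
print(sign_off())"
```

```text
the job is handed in; nothing more can be done
None
```

I pressed the square bottle's pump all the way down twice (5.3 N or more, then 11.8 N) and let it rise clear of the fingers each time; the arm is withdrawn, the last picture shows everything else standing in place, and the job is handed in (sign-off gave no verdict).

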